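# Clear the bottle rinser and hold the flask down in its sprung ring

### The job

Two tins have been left on the bottle rinser, one on its ring and one on its tray: stack both squarely on the third tin, which stands on the table, to make a neat column of three. Then set the round flask upright in the rinser's sprung ring, press it fully down against the springs and finish while holding it pressed down there. Do not disturb the bowl, can or bottle, and do not tip the flask over.

Things in the scene. Friction and masses are not known exactly. Their poses are not given: they have to be found in the camera images.
- rinser: Bottle rinser: a flat grey tray, 160 (x) by 270 (y) by 16 mm high, fixed to the table. Origin at the centre of its underside. The black sprung ring stands over its -y half, its axis at (0, -60 mm) in this frame; three steel sleeves (tops 32 mm above the table) and a nozzle (22 mm) stand under the ring. The +y half is a flat drain grid, 16 mm high.
- ring (a joint): How far the ring is pushed down (m): 0 up, 0.018 at its stop. Springs push it up with about 5 N at the top (so it carries the resting flask or a tin without sinking) rising evenly to about 14 N at the stop.
- ring_top (a point): Centre of the upper face of the black ring, on its axis; it moves with the ring. Ring 88 mm outside, 62 mm inside diameter, 10 mm thick, upper face 60 mm above the table when up. With the flask seated, the flask's origin lies about 16 mm below this point.
- tin_a: Closed brass-coloured rectangular tin, 88 (x) by 56 (y) by 40 (z) mm, about 0.25 kg, lying flat across the rinser's ring at the start. Origin at the centre of its underside. The three tins are alike and a half turn looks the same; either of the two may go on first.
- tin_b: Like tin_a, lying flat on the drain grid of the rinser's tray at the start. Origin at the centre of its underside.
- tin_base: Like tin_a, but standing flat on the table away from the rinser: the foot of the column. Loose. Origin at the centre of its underside.
- flask: White round-bellied flask with a cork, 158 mm high, about 0.3 kg, upright on the table. Origin at the centre of its foot, z up the neck. Foot 48 mm across, 8 mm high; ball belly 84 mm across, centred 44 mm up (top 86 mm up); straight round neck 28 mm across up to 148 mm, then a cork 22 mm across. Lowered into the ring, the foot passes through and the belly rests on the inner edge.
- bowl: Bystander: steel bowl 120 mm across, 55 mm high, on a red cutting board (10 mm thick) at the far side. Origin at the centre of its underside.
- can: Bystander: upright food can 74 mm across, 110 mm high. Origin at the centre of its underside.
- bottle: Bystander: upright yellow bottle with a red cap, 72 mm across, 190 mm high. Origin at the centre of its underside.
There are look-alikes about, which are no part of the job. What is shaped like the flask but blue is not meant.

How it is judged:
By the outcome, as a careful person would: the job done as asked, in the order asked, and still so for the second after the job is handed in, while the arm keeps its last pose, push and grip.
It also fails if it takes over 72 s, if anything falls off the work surface, if the arm or the gripper's body presses on something with over 40 N, if the wrist force passes 120 N, or if a joint passes its speed limit or range.

### The arm

A 6-joint arm with a two-finger parallel gripper is mounted at the origin on the work surface. World frame = base frame: x ahead of the robot, y to its left, z up, the work surface at z = 0. Lengths are in mm, angles in rad, forces in N, time in s.
With the tool pointing down it reaches from about 350 to 975 mm from the base axis. Payload 7.1 kg.
Tool frame: the origin (TCP) lies between the finger pads; the fingertips stand 14 mm ahead of it and the grasp point (between the pads) lies 5 mm behind it; z points along the fingers, y is the line along which they close (so a half turn about z gives the same grasp; the last joint's range is limited). The gripper opens to 88 mm and grips with 3 to 60 N. Pads are 20 mm wide; open, the fingers measure 115 mm over their backs; the gripper's body (75 mm by 178 mm) begins 61 mm behind the grasp point.
Start: joints at [1.248, 0.423, 1.63, -0, 1.089, -0.019], TCP at [186.936, 596.372, 206.875] pointing down, gripper open.
Joint ranges: [-3, 3], [-0.9, 2.11], [0.09, 2.58], [-1.31, 4.45], [0.11, 2.69], [-2.54, 2.54]. Speed limits (rad/s): [2.39, 2.39, 3.01, 3.14, 3.14, 3.14].

### API

Orientations are given as a rotation vector (axis times angle).
In Python, from workcell import ctrl gives the robot as it stands. The module is installed in compiled form; this text tells all that it offers.
- The arm moves only by the tool servo_tool, never from a script. Its argument "plan" is a list of rows, each a list of 3 entries, a list of its own where there are three numbers: the closure, from 0 (fully open) to 1 (shut), then the shift along the world's x, y, z in mm, then the turn about the world's z in degrees. In form: [[hand, [x, y, z], yaw], ...]. A call has 1 to 10 rows; each row is the pose to reach, as a shift and turn from the pose commanded when the call began; what a row does not reach only later rows make up. A row lasts 1/12 s, in which the tool goes at most 41.7 mm and 7.16 degrees, less where a joint would pass 70% of its speed; a pose out of reach is approached as far as the arm can. A call with a gripper value outside its range is refused whole. The fingers move at their own pace and stop on an object; the grip force is fixed at half the most. Time passes only in rows, so rows that repeat a pose let the fingers close. It gives the time, the measured TCP pose, the force, the opening and the grip force at its end, in the units of the state.
- ctrl.get_obs(): the state, without advancing time (a new reading comes with each control period).
- ctrl.get_image(name): name is "scene" or "top" or "wrist"; returns the picture (480x640x3 uint8, blue, green, red); there is no depth.
- ctrl.camera_info(name): a dict with "fovy" (degrees; the focal length in pixels is half the picture's height over the tangent of half this angle, whatever the lens; pixels are square), "cx", "cy" (the principal point, pixels), "k1" (the pictures are not rectified: a ray, as slopes to the right and down, at radius r is drawn at 1 + k1 r^2 times it, then the intrinsics apply), "rvec" (rotation vector, rad) and "tvec" (3), from world to camera coordinates, as OpenCV has them; the wrist camera has in their place "T_tool_cam" (4x4, takes a point from camera to tool coordinates, whose origin is the TCP and whose axes are the flange's). Camera axes: x right, y down, z forward; pixel columns grow to the right and rows downward; lengths in mm; the calibration is good to about 2 mm. A picture is of the moment at which its call begins: read the wrist's pose just before it. camera_info takes no time and is no camera call.
- ctrl.close_job(): hands the job in; it is judged then, once.
The state is a dict: "t": time; "qpos": joint angles; "qvel": joint speeds; "joint_torque": joint torques, N m; "ee_pos": TCP position; "orientation": TCP orientation; "ft_force": force on the tool from outside, world axes, zero at the start; "moment": the same for the moment, N m; "width": finger opening in mm; "grasp_force": force on a finger pad.
Only numpy, scipy, OpenCV 4.12 (cv2) and the standard library are available. Lean on these libraries where they do the work, as an engineer would, in place of code of your own. Each camera call takes 0.05 s, during which the arm holds its last target. There are 200 camera calls.

## Working session

There is one attempt and no reset: what is moved stays moved. The work goes in short steps, Python scripts to look and compute and a tool call to move; the robot and the scene stay as the last step left them, time stands still between calls to the robot, and variables do not carry over. Pictures are saved under pics/ and viewed, at most 10 in all, crops included, and the job is handed in when it is done.

Besides the shell and the picture viewer there is one more tool, called after "Emit:" as name(argument=value, ...), one argument or row to a line, values as JSON. servo_tool: Moves the arm, as the interface text tells. Its arguments: {"type":"object","properties":{"plan":{"type":"array"}},"required":["plan"]}

```bash
mkdir -p pics; python3 - <<'E'
from workcell import ctrl
import cv2,numpy as np
a=ctrl.get_image("scene");b=ctrl.get_image("top")
cv2.imwrite("pics/scene.png",a);cv2.imwrite("pics/top.png",b)
for n in("scene","top","wrist"):print(ctrl.camera_info(n))
o=ctrl.get_obs();print(o)
E
```

```text
{'fovy': 49.23092470778281, 'cx': 323.62962213071006, 'cy': 238.5629438550294, 'k1': -0.09493451883293713, 'rvec': array([ 1.65981806,  1.74747112, -0.83869138]), 'tvec': array([  14.08249657, -303.72464847, 1943.21176827])}
{'fovy': 43.59237429934237, 'cx': 313.77569638375803, 'cy': 234.86849302787664, 'k1': -0.09305950929956666, 'rvec': array([ 2.17410978, -2.18990188,  0.09165157]), 'tvec': array([  -4.39578653,  560.81661457, 1362.8237242 ])}
{'fovy': 68.72565507762476, 'cx': 328.40207265402546, 'cy': 238.93187182096946, 'k1': -0.0704177475806637, 'T_tool_cam': array([[ 2.85543004e-04, -9.61598639e-01, -2.74459425e-01,
         7.51821357e+01],
       [ 9.99999274e-01, -4.68301208e-05,  1.20445701e-03,
         5.47653992e-01],
       [-1.17105719e-03, -2.74459570e-01,  9.61597927e-01,
        -1.77786961e+02],
       [ 0.00000000e+00,  0.00000000e+00,  0.00000000e+00,
         1.00000000e+00]])}
{'t': 0.1, 'qpos': array([ 1.24804550e+00,  4.23765995e-01,  1.63060954e+00, -2.28724648e-05,
        1.08856113e+00, -1.90127106e-02]), 'qvel': array([-0.00170712, -0.00171515, -0.00258993, -0.00017695,  0.00031504,
       -0.00104246]), 'joint_torque': array([-8.34975290e-04, -5.45613241e+01, -2.74323839e+01,  6.45423937e-02,
        1.88532507e-02, -7.46822320e-05]), 'ee_pos': array([186.75721398, 595.90689007, 206.1800338 ]), 'orientation': array([-4.75230652e-01, -3.10522871e+00,  2.08569150e-03]), 'ft_force': array([-0.02186121,  0.23209331,  0.4407895 ]), 'moment': array([0.05868124, 0.00061087, 0.00230406]), 'grasp_force': 0.0, 'width': 88.01855238843329}
```

View pics/top.png

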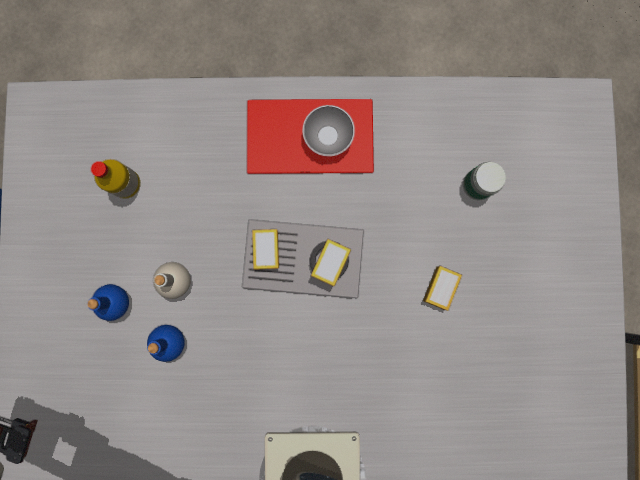

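View pics/scene.png

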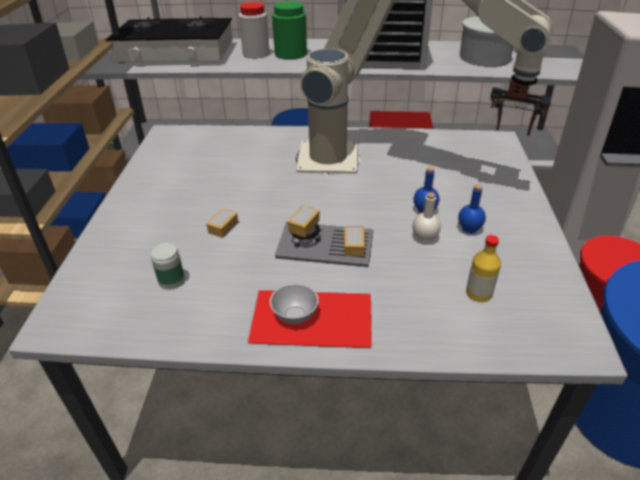

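The top view shows the white tin lids at (265,249) for tin_b on the grid, (331,262) for tin_a on the ring and (443,288) for the base. The flask is at (172,281). Blue decoys are at (110,302) and (166,343). The bystanders are clear of the work area.

```bash
cat > h.py <<'E'
from workcell import ctrl
import cv2,numpy as np
from scipy.spatial.transform import Rotation as R
def K(c):
    f=240/np.tan(np.radians(c['fovy'])/2); return np.array([[f,0,c['cx']],[0,f,c['cy']],[0,0,1.]])
def extr(n,obs=None):
    c=ctrl.camera_info(n)
    if n!='wrist': return c,R.from_rotvec(c['rvec']).as_matrix(),np.array(c['tvec'])
    T=np.eye(4);T[:3,:3]=R.from_rotvec(obs['orientation']).as_matrix();T[:3,3]=obs['ee_pos']
    M=np.linalg.inv(T@c['T_tool_cam']);return c,M[:3,:3],M[:3,3]
def undist(c,uv):
    d=np.array([c['k1'],0,0,0,0.]); return cv2.undistortPoints(np.float64(uv).reshape(-1,1,2),K(c),d).reshape(-1,2)
def toworld(n,uv,z,obs=None):
    c,Rm,t=extr(n,obs); p=undist(c,uv); d=np.c_[p,np.ones(len(p))]@Rm; C=-Rm.T@t
    return C+d*((z-C[2])/d[:,2])[:,None]
def proj(n,P,obs=None):
    c,Rm,t=extr(n,obs); return cv2.projectPoints(np.float64(P).reshape(-1,3),cv2.Rodrigues(Rm)[0],t,K(c),np.array([c['k1'],0,0,0,0.]))[0].reshape(-1,2)
def lid(n,im,c0,z,obs=None,rad=40,vmin=190):
    hsv=cv2.cvtColor(im,cv2.COLOR_BGR2HSV); m=((hsv[...,1]<60)&(hsv[...,2]>vmin)).astype(np.uint8)
    k,lab,st,ce=cv2.connectedComponentsWithStats(m,connectivity=4)
    l=lab[int(c0[1]),int(c0[0])]
    if l==0: return None
    cs=max(cv2.findContours((lab==l).astype(np.uint8),0,1)[0],key=len).reshape(-1,2)
    W=toworld(n,cs,z,obs)[:,:2]; r=cv2.minAreaRect(W.astype(np.float32)); b=cv2.boxPoints(r)
    e=max((b[1]-b[0],b[2]-b[1]),key=np.linalg.norm)
    return np.round(r[0],1),np.round(sorted(r[1]),1),round(np.degrees(np.arctan2(e[1],e[0]))%180,1),st[l,4]
E
python3 - <<'E'
from h import *
im=cv2.imread("pics/top.png")
for nm,c,z in(("b",(265,249),56),("a",(331,262),100),("base",(443,288),40)):
    for v in (190,215): print(nm,lid("top",im,c,z,vmin=v), toworld("top",[c],z).round(1))
# rinser corners
print(toworld("top",[(249,220),(364,229),(359,298),(243,290)],16).round(1))
# flask belly ellipse, cork
print("flask belly",toworld("top",[(173,281)],44).round(1),"cork",toworld("top",[(160,280)],158).round(1))
for P in ([0,0,0],): pass
C=lambda n:(-extr(n)[1].T@extr(n)[2]).round(0); print(C("top"),C("scene"))
cr=[cv2.resize(im[y-40:y+40,x-50:x+50],(400,300),interpolation=2) for x,y in((265,249),(331,262),(443,288),(172,281))]
cv2.imwrite("pics/crops.png",np.vstack([np.hstack(cr[:2]),np.hstack(cr[2:])]))
E
```

```text
b (array([529.2, 101.6]), array([40.5, 72.1]), np.float32(0.0), np.int32(520)) [[527.  101.6  56. ]]
b None [[527.  101.6  56. ]]
a (array([495.2, -43.8]), array([41.6, 70.7]), np.float32(156.8), np.int32(552)) [[495.1 -45.1 100. ]]
a None [[495.1 -45.1 100. ]]
base None [[ 435.9 -301.6   40. ]]
base None [[ 435.9 -301.6   40. ]]
[[ 597.1  141.9   16. ]
 [ 574.1 -125.3   16. ]
 [ 414.6 -111.6   16. ]
 [ 434.9  155.7   16. ]]
flask belly [[456.3 311.9  44. ]] cork [[457.9 312.9 158. ]]
[ 449.   -3. 1403.] [1694.   92.  996.]
```

View pics/crops.png

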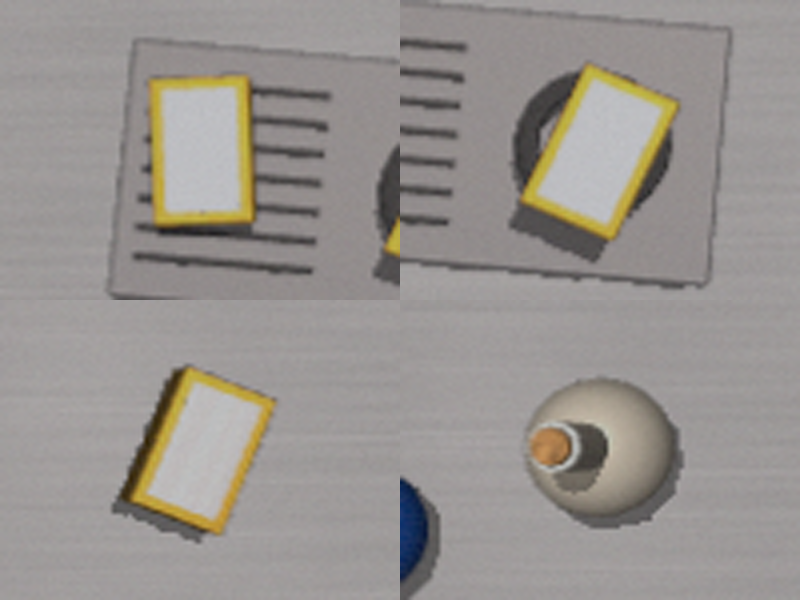

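The crops show the labels are cleanly segmentable for a and b. tin_a lies at about 157° and tin_b at about 0°, and the base at (443,288) is similar to tin_a. The flask belly is centred at about (172,281). The rinser corners match 270x160. I'll move over the rinser for a wrist look.

Emit:
servo_tool(
  plan=[
    [0, [323, -566, 53], 0],
    [0, [323, -566, 53], 0],
    [0, [323, -566, 53], 0],
    [0, [323, -566, 53], 0],
    [0, [323, -566, 53], 0],
    [0, [323, -566, 53], 0],
    [0, [323, -566, 53], 0],
    [0, [323, -566, 53], 0],
    [0, [323, -566, 53], 0],
    [0, [323, -566, 53], 0],
  ],
)

```text
t: 0.93
ee_pos: [393.1, 233.7, 240.7]
orientation: [-0.475, -3.105, 0.0]
ft_force: [2.1, 0.2, 0.1]
width: 87.7
grasp_force: 0.0
```

Emit:
servo_tool(
  plan=[
    [0, [117, -205, 19], 0],
    [0, [117, -205, 19], 0],
    [0, [117, -205, 19], 0],
    [0, [117, -205, 19], 0],
    [0, [117, -205, 19], 0],
    [0, [117, -205, 19], 0],
    [0, [117, -205, 19], 0],
    [0, [117, -205, 19], 0],
    [0, [117, -205, 19], 0],
  ],
)

```text
t: 1.68
ee_pos: [509.1, 30.9, 259.2]
orientation: [-0.476, -3.104, -0.0]
ft_force: [-0.1, -0.2, 0.3]
width: 87.6
grasp_force: 0.0
```

```bash
python3 - <<'E'
from h import *
o=ctrl.get_obs(); im=ctrl.get_image("wrist"); cv2.imwrite("pics/w1.png",im)
print(o['ee_pos'],o['orientation'],o['qvel'])
for nm,P in (("b",(529,101.6,56)),("a",(495,-44,100)),("base",(436,-301,40))):
    u=proj("wrist",P,o)[0]; print(nm,u)
    if 0<u[0]<640 and 0<u[1]<480:
        print([lid("wrist",im,u,P[2],o,vmin=v) for v in(150,175,190,205)])
E
```

```text
[509.09010714  30.88684314 259.15752246] [-4.76128894e-01 -3.10396738e+00 -1.58330418e-04] [ 0.02483481 -0.00822064  0.00812331  0.00126044 -0.00167045 -0.00178557]
b [393.98502236 208.04004392]
[(array([529.5, 103.4]), array([42. , 73.9]), np.float32(1.9), np.int32(2141)), (array([529.5, 103.4]), array([42. , 73.9]), np.float32(1.9), np.int32(2131)), (array([529.5, 103.4]), array([42. , 73.9]), np.float32(1.9), np.int32(2115)), (array([529.5, 103.4]), array([42. , 73.9]), np.float32(1.9), np.int32(2097))]
a [251.18957057 227.52593068]
[(array([496.9, -43.1]), array([42. , 73.8]), np.float32(154.9), np.int32(2807)), (array([496.9, -43.1]), array([42. , 73.8]), np.float32(154.9), np.int32(2799)), (array([496.9, -43.2]), array([42. , 73.7]), np.float32(154.9), np.int32(2779)), (array([497. , -43.2]), array([42. , 73.6]), np.float32(154.9), np.int32(2764))]
base [ 51.85763942 232.62080813]
[(array([ 438.3, -301.3]), array([42. , 73.7]), np.float32(157.3), np.int32(1770)), (array([ 438.3, -301.3]), array([42. , 73.7]), np.float32(157.3), np.int32(1629)), None, None]
```

View pics/w1.png

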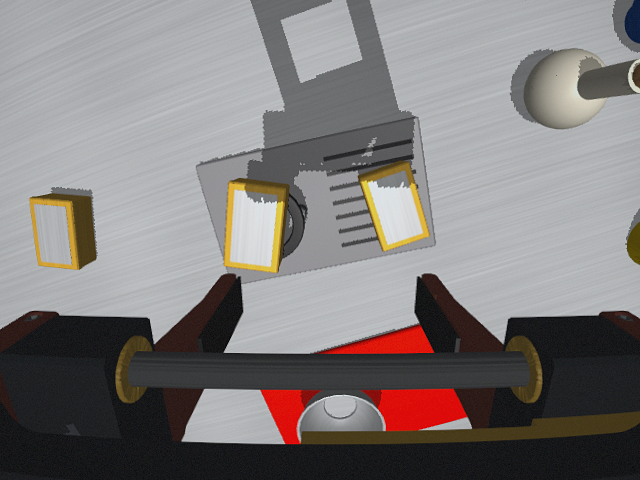

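The wrist view has all three lids with consistent 42x74 mm labels: a at about (255,225), b at about (395,207) and the base at about (55,233). It agrees with the top view to about 2 mm. I'll hover over tin_a for a refined look.

Emit:
servo_tool(
  plan=[
    [0, [-12, -74, -74], -7.6],
    [0, [-12, -74, -74], -7.6],
    [0, [-12, -74, -74], -7.6],
    [0, [-12, -74, -74], -7.6],
    [0, [-12, -74, -74], -7.6],
    [0, [-12, -74, -74], -7.6],
    [0, [-12, -74, -74], -7.6],
  ],
)

```text
t: 2.32
ee_pos: [498.8, -42.1, 186.9]
orientation: [0.677, 3.065, 0.001]
ft_force: [-0.4, 0.3, -0.4]
width: 88.1
grasp_force: 0.0
```

```bash
cat > look.py <<'E'
from h import *
import sys
x,y,z=map(float,sys.argv[1:4])
o=ctrl.get_obs(); im=ctrl.get_image("wrist"); o2=ctrl.get_obs()
r=R.from_rotvec(o['orientation']).as_matrix()[:,1]
print(o['ee_pos'].round(2),o2['ee_pos'].round(2),"tool y deg",round(np.degrees(np.arctan2(r[1],r[0]))%180,2),"w",round(o2['width'],1),o2['grasp_force'],o2['t'])
u=proj("wrist",(x,y,z),o)[0]; print(u.round(),[lid("wrist",im,u,z,o,vmin=v) for v in(130,160,185)])
cv2.imwrite("pics/%s.png"%sys.argv[4],im)
E
python3 look.py 497 -43 100 w2
```

```text
[498.81 -42.12 186.9 ] [498.76 -42.22 186.86] tool y deg 65.09 w 87.9 0.0 2.3667
[325. 237.] [(array([508.7, -48.8]), array([41.9, 46.8]), np.float32(155.2), np.int32(2912)), (array([508.7, -48.8]), array([41.9, 46.8]), np.float32(155.2), np.int32(2903)), (array([508.7, -48.8]), array([41.9, 46.8]), np.float32(155.2), np.int32(2903))]
```

Emit:
servo_tool(
  plan=[
    [0, [-1.5, -0.8, -60], 0],
    [0, [-1.5, -0.8, -90], 0],
    [0, [-1.5, -0.8, -106], 0],
    [0, [-1.5, -0.8, -106], 0],
    [0, [-1.5, -0.8, -106], 0],
    [0, [-1.5, -0.8, -106], 0],
    [0, [-1.5, -0.8, -106], 0],
  ],
)

```text
t: 2.95
ee_pos: [498.1, -44.0, 81.7]
orientation: [0.679, 3.063, 0.001]
ft_force: [-0.8, 0.7, 0.1]
width: 87.7
grasp_force: 0.0
```

Emit:
servo_tool(
  plan=[
    [1, [0, 0, 0], 0],
    [1, [0, 0, 0], 0],
    [1, [0, 0, 0], 0],
    [1, [0, 0, 0], 0],
    [1, [0, 0, 0], 0],
    [1, [0, 0, 0], 0],
    [1, [0, 0, 0], 0],
    [1, [0, 0, 0], 0],
    [1, [0, 0, 0], 0],
  ],
)

```text
t: 3.7
ee_pos: [496.4, -44.1, 79.7]
orientation: [0.68, 3.067, 0.0]
ft_force: [0.4, -0.3, 2.5]
width: 55.7
grasp_force: 30.0
```

Emit:
servo_tool(
  plan=[
    [1, [0, 0, 40], 0],
    [1, [0, 0, 80], 0],
    [1, [-10, -20, 110], 0],
    [1, [-20, -50, 110], 0],
    [1, [-30, -90, 110], 0],
    [1, [-36, -130, 110], 0],
    [1, [-36, -150, 110], 0],
    [1, [-36, -150, 110], 0],
    [1, [-36, -150, 110], 0],
    [1, [-36, -150, 110], 0],
  ],
)

```text
t: 4.53
ee_pos: [459.7, -193.4, 189.0]
orientation: [-0.68, -3.065, -0.001]
ft_force: [-0.0, -0.1, -2.1]
width: 55.2
grasp_force: 30.0
```

```bash
python3 look.py 438.3 -301.3 40 w3
```

```text
[ 459.67 -193.42  189.03] [ 459.88 -193.08  189.13] tool y deg 64.97 w 55.5 29.999086260795593 4.5833
[219. 247.] [(array([ 438.3, -301.7]), array([42.1, 73.9]), np.float32(157.2), np.int32(3029)), (array([ 438.3, -301.7]), array([42.1, 73.9]), np.float32(157.2), np.int32(3029)), (array([ 438.3, -301.7]), array([42.1, 73.9]), np.float32(157.2), np.int32(3029))]
```

View pics/w3.png

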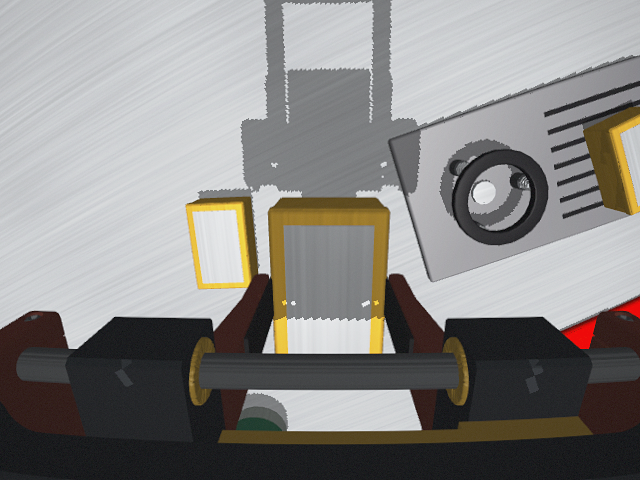

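The held tin sits square in the fingers, with its label's near edge at row 226 and columns 284–376. The base is clear at (219,247), and the empty ring is centred near (500,197).

```bash
python3 - <<'E'
from h import *
o=ctrl.get_obs(); im=cv2.imread("pics/w3.png")
T=R.from_rotvec(o['orientation']).as_matrix()
g=im.astype(int).sum(2)
hsv=cv2.cvtColor(im,cv2.COLOR_BGR2HSV)
for c in (300,330,360): print(c,[r for r in range(195,240) if hsv[r,c,1]>90][-1])
for r in (240,260,280): 
    row=[c for c in range(262,400) if hsv[r,c,1]<70]; 
    print(r,row[0],row[-1])
    for c in (284,376): pass
for dz in(18,20,22):
  zt=o['ee_pos'][2]+dz
  for uv in((330,226),(270,208),(388,208),(284,227),(376,227)):
    print(dz,uv,((toworld("wrist",[uv],zt,o)[0]-o['ee_pos'])@T).round(1))
# ring
m=(g<130).astype(np.uint8); m[:, :430]=0; m[:,560:]=0; m[:130]=0; m[255:]=0
cs=max(cv2.findContours(m,0,1)[0],key=cv2.contourArea).reshape(-1,2)
for z in (60,):
  W=toworld("wrist",cs,z,o)[:,:2]; print("ring",cv2.minEnclosingCircle(W.astype(np.float32)),cv2.fitEllipse(W.astype(np.float32)))
E
```

```text
300 224
330 224
360 224
240 262 399
260 262 399
280 269 388
18 (330, 226) [ 36.    1.5 -17.9]
18 (270, 208) [ 44.6 -26.3 -17.9]
18 (388, 208) [ 44.6  28.4 -17.9]
18 (284, 227) [ 35.5 -20.1 -18. ]
18 (376, 227) [ 35.5  23.1 -17.9]
20 (330, 226) [ 36.5   1.5 -19.9]
20 (270, 208) [ 44.9 -26.  -19.9]
20 (388, 208) [ 44.9  28.  -19.9]
20 (284, 227) [ 36.  -19.8 -20. ]
20 (376, 227) [ 36.   22.8 -19.9]
22 (330, 226) [ 36.9   1.5 -21.9]
22 (270, 208) [ 45.3 -25.6 -21.9]
22 (388, 208) [ 45.3  27.7 -21.9]
22 (284, 227) [ 36.5 -19.6 -22. ]
22 (376, 227) [ 36.5  22.5 -21.9]
ring ((502.73797607421875, -40.992794036865234), 31.941537857055664) ((502.35113525390625, -42.83303451538086), (60.44064712524414, 62.67909240722656), 125.6966781616211)
```

Emit:
servo_tool(
  plan=[
    [1, [-22, -110, 0], 2.2],
    [1, [-22, -110, -30], 2.2],
    [1, [-22, -110, -60], 2.2],
    [1, [-22, -110, -90], 2.2],
    [1, [-22, -110, -110], 2.2],
    [1, [-22, -110, -110], 2.2],
    [1, [-22, -110, -110], 2.2],
    [1, [-22, -110, -110], 2.2],
    [1, [-22, -110, -110], 2.2],
    [1, [-22, -110, -110], 2.2],
  ],
)

```text
t: 5.42
ee_pos: [439.6, -304.3, 81.4]
orientation: [0.619, 3.077, -0.002]
ft_force: [-0.4, -0.1, -2.1]
width: 55.4
grasp_force: 30.0
```

```bash
cat > pose.py <<'E'
from h import *
ctrl.get_image("top")
for i in range(3):
    ctrl.get_image("top"); o=ctrl.get_obs(); r=R.from_rotvec(o['orientation']).as_matrix()[:,1]
    print(o['ee_pos'].round(2),"tool y",round(np.degrees(np.arctan2(r[1],r[0]))%180,2),o['ft_force'].round(1),round(o['width'],1))
E
python3 pose.py
```

```text
[ 439.15 -304.3    80.99] tool y 67.23 [ 0.8  0.8 -2.1] 55.3
[ 438.92 -304.26   80.72] tool y 67.22 [-0.8  0.4 -3.5] 55.3
[ 438.73 -304.26   80.5 ] tool y 67.21 [-0.5  0.1 -1.9] 56.0
```

Emit:
servo_tool(
  plan=[
    [1, [-0.3, 1.0, -10], 0],
    [1, [-0.3, 1.0, -16], 0],
    [1, [-0.3, 1.0, -18], 0],
    [1, [-0.3, 1.0, -19], 0],
    [1, [-0.3, 1.0, -19], 0],
    [1, [-0.3, 1.0, -19], 0],
    [1, [-0.3, 1.0, -19], 0],
    [1, [-0.3, 1.0, -19], 0],
    [1, [-0.3, 1.0, -19], 0],
    [1, [-0.3, 1.0, -19], 0],
  ],
)

```text
t: 6.45
ee_pos: [438.0, -303.2, 60.7]
orientation: [0.621, 3.079, -0.0]
ft_force: [-0.3, -0.7, -2.2]
width: 55.5
grasp_force: 30.0
```

```bash
python3 pose.py
```

```text
[ 438.01 -303.15   60.7 ] tool y 67.19 [-0.2 -0.4 -2.8] 55.4
[ 438.01 -303.15   60.69] tool y 67.19 [ 0.1 -0.7 -1.2] 55.3
[ 438.01 -303.15   60.7 ] tool y 67.19 [ 0.4 -0.1 -1.9] 55.8
```

Emit:
servo_tool(
  plan=[
    [1, [0, 0, -0.5], 0],
    [1, [0, 0, -1], 0],
    [1, [0, 0, -1], 0],
    [1, [0, 0, -1], 0],
    [1, [0, 0, -1], 0],
    [1, [0, 0, -1], 0],
  ],
)

```text
t: 7.15
ee_pos: [438.0, -303.2, 59.8]
orientation: [0.621, 3.079, -0.0]
ft_force: [-0.7, 0.9, 4.6]
width: 55.5
grasp_force: 30.0
```

Emit:
servo_tool(
  plan=[
    [0.2, [0, 0, 0], 0],
    [0, [0, 0, 0], 0],
    [0, [0, 0, 0], 0],
    [0, [0, 0, 0], 0],
    [0, [0, 0, 0], 0],
    [0, [0, 0, 0], 0],
    [0, [0, 0, 30], 0],
    [0, [0, 0, 70], 0],
    [0, [0, 0, 110], 0],
    [0, [0, 0, 150], 0],
  ],
)

```text
t: 7.98
ee_pos: [437.5, -302.8, 211.1]
orientation: [-0.621, -3.079, -0.001]
ft_force: [2.1, -0.4, 0.7]
width: 87.9
grasp_force: 0.0
```

Emit:
servo_tool(
  plan=[
    [0, [8, 40, 0], 0],
    [0, [15, 80, 0], 0],
    [0, [22, 110, 0], 0],
    [0, [22, 110, 0], 0],
    [0, [22, 110, 0], 0],
    [0, [22, 110, 0], 0],
    [0, [22, 110, 0], 0],
  ],
)

```text
t: 8.57
ee_pos: [459.9, -194.0, 209.6]
orientation: [0.622, 3.079, -0.0]
ft_force: [0.6, 0.1, -0.9]
width: 87.8
grasp_force: 0.0
```

```bash
python3 look.py 438.3 -301.7 80 w4; python3 - <<'E'
import cv2;im=cv2.imread("pics/w4.png");cv2.imwrite("pics/w4c.png",cv2.resize(im[160:340,120:320],(800,600) if 0 else (660,594),interpolation=2))
E
```

```text
[ 459.92 -193.98  209.58] [ 459.84 -194.11  209.51] tool y deg 67.15 w 87.8 0.0 8.6167
[211. 249.] [(array([ 438.1, -302.1]), array([42., 73.]), np.float32(157.2), np.int32(3160)), (array([ 438.1, -302.1]), array([42., 73.]), np.float32(157.2), np.int32(3154)), (array([ 438.2, -302.1]), array([42. , 72.9]), np.float32(157.2), np.int32(3129))]
```

View pics/w4c.png

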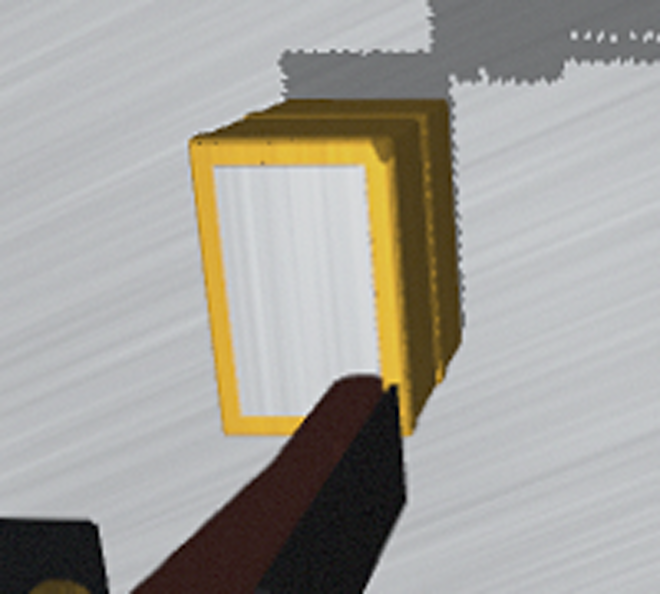

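Emit:
servo_tool(
  plan=[
    [0, [10, 40, 0], 7],
    [0, [20, 80, 0], 14],
    [0, [30, 120, 0], 21],
    [0, [40, 160, 0], 24.7],
    [0, [50, 200, 0], 24.7],
    [0, [60, 240, 0], 24.7],
    [0, [65, 255, 0], 24.7],
    [0, [65, 255, 0], 24.7],
    [0, [65, 255, 0], 24.7],
    [0, [65, 255, 0], 24.7],
  ],
)

```text
t: 9.45
ee_pos: [524.7, 60.5, 209.3]
orientation: [0.05, -3.14, 0.001]
ft_force: [-0.5, -0.0, 0.1]
width: 87.9
grasp_force: 0.0
```

```bash
python3 look.py 529.5 103.4 56 w5
```

```text
[524.66  60.52 209.29] [524.65  60.32 209.41] tool y deg 91.83 w 87.8 0.0 9.5
[371. 226.] [(array([529.8, 103.3]), array([42.2, 74. ]), np.float32(2.0), np.int32(3161)), (array([535.8, 103.9]), array([42.2, 61.5]), np.float32(2.8), np.int32(2585)), (array([535.8, 103.9]), array([42.2, 61.5]), np.float32(2.8), np.int32(2585))]
```

The crop shows the two tins flush, offset at most 0.5 mm. tin_b is measured at (529.8,103.3), 2.0°. I'll grasp it.

Emit:
servo_tool(
  plan=[
    [0, [5.2, 41.8, 0], 0.2],
    [0, [5.2, 41.8, -40], 0.2],
    [0, [5.2, 41.8, -80], 0.2],
    [0, [5.2, 41.8, -120], 0.2],
    [0, [5.2, 41.8, -150], 0.2],
    [0, [5.2, 41.8, -172.5], 0.2],
    [0, [5.2, 41.8, -172.5], 0.2],
    [0, [5.2, 41.8, -172.5], 0.2],
    [0, [5.2, 41.8, -172.5], 0.2],
    [0, [5.2, 41.8, -172.5], 0.2],
  ],
)

```text
t: 10.33
ee_pos: [531.6, 103.3, 39.0]
orientation: [-0.056, 3.138, 0.001]
ft_force: [-0.3, -0.1, -0.1]
width: 88.1
grasp_force: 0.0
```

Emit:
servo_tool(
  plan=[
    [0, [0, 0, 0], 0],
    [1, [0, 0, 0], 0],
    [1, [0, 0, 0], 0],
    [1, [0, 0, 0], 0],
    [1, [0, 0, 0], 0],
    [1, [0, 0, 0], 0],
    [1, [0, 0, 0], 0],
    [1, [0, 0, 0], 0],
    [1, [0, 0, 0], 0],
    [1, [0, 0, 0], 0],
  ],
)

```text
t: 11.17
ee_pos: [530.2, 103.7, 37.2]
orientation: [-0.058, 3.141, 0.0]
ft_force: [-0.9, 0.4, 2.3]
width: 55.5
grasp_force: 30.0
```

```bash
python3 pose.py
```

```text
[530.21 103.69  37.24] tool y 92.09 [-0.2 -0.5  3.4] 55.3
[530.22 103.72  37.23] tool y 92.1 [-0.2  0.3  2.8] 54.9
[530.18 103.71  37.21] tool y 92.09 [-0.8 -0.9  3.2] 55.2
```

Emit:
servo_tool(
  plan=[
    [1, [0, 0, 40], 0],
    [1, [0, 0, 80], 0],
    [1, [0, 0, 120], 0],
    [1, [-5, -30, 150], -7],
    [1, [-15, -70, 150], -14],
    [1, [-25, -110, 150], -21],
    [1, [-35, -150, 150], -24.9],
    [1, [-45, -190, 150], -24.9],
    [1, [-55, -230, 150], -24.9],
    [1, [-65, -270, 150], -24.9],
  ],
)

```text
t: 12.2
ee_pos: [464.0, -167.9, 186.9]
orientation: [-0.621, -3.079, -0.0]
ft_force: [0.3, 0.9, -2.3]
width: 55.1
grasp_force: 30.0
```

Emit:
servo_tool(
  plan=[
    [1, [-5, -27, 0], 0],
    [1, [-5, -27, 0], 0],
    [1, [-5, -27, 0], 0],
    [1, [-5, -27, 0], 0],
    [1, [-5, -27, 0], 0],
  ],
)

```text
t: 12.62
ee_pos: [460.1, -192.2, 186.8]
orientation: [-0.619, -3.079, -0.001]
ft_force: [0.7, 0.4, -1.9]
width: 55.3
grasp_force: 30.0
```

```bash
python3 look.py 438.1 -302.1 80 w6; python3 - <<'E'
from h import *
o=ctrl.get_obs(); im=cv2.imread("pics/w6.png"); T=R.from_rotvec(o['orientation']).as_matrix()
hsv=cv2.cvtColor(im,cv2.COLOR_BGR2HSV)
e=[[r for r in range(195,245) if hsv[r,c,1]>90][-1] for c in (300,330,360)];print(e)
row=[c for c in range(250,410) if hsv[240,c,1]<70 and hsv[240,c,2]>100];print(row)
zt=o['ee_pos'][2]+18.8
print(((toworld("wrist",[(330,np.mean(e)+1)],zt,o)[0]-o['ee_pos'])@T).round(2))
E
```

```text
[ 460.12 -192.24  186.84] [ 460.26 -192.17  186.94] tool y deg 67.25 w 55.6 29.999619126319885 12.6667
[200. 257.] [(array([ 438.4, -302.2]), array([42. , 73.3]), np.float32(157.2), np.int32(3860)), (array([ 438.4, -302.2]), array([42. , 73.3]), np.float32(157.2), np.int32(3860)), (array([ 438.4, -302.2]), array([42. , 73.3]), np.float32(157.2), np.int32(3860))]
[221, 221, 222]
[253, 254, 255, 256, 257, 258, 259, 260, 261, 262, 263, 264, 265, 266, 267, 268, 269, 285, 286, 287, 288, 289, 290, 291, 292, 293, 294, 295, 296, 297, 298, 299, 300, 301, 302, 303, 304, 305, 306, 307, 308, 309, 310, 311, 312, 313, 314, 315, 316, 317, 318, 319, 320, 321, 322, 323, 324, 325, 326, 327, 328, 329, 330, 331, 332, 333, 334, 335, 336, 337, 338, 339, 340, 341, 342, 343, 344, 345, 346, 347, 348, 349, 350, 351, 352, 353, 354, 355, 356, 357, 358, 359, 360, 361, 362, 363, 364, 365, 366, 367, 368, 369, 370, 371, 372, 388, 389, 390, 391, 392, 393, 394, 395, 396, 397, 398, 399, 400, 401, 402, 403, 404, 405, 406, 407, 408, 409]
[ 37.89   1.49 -18.78]
```

Emit:
servo_tool(
  plan=[
    [1, [-8, -40, 0], 0],
    [1, [-16, -80, 0], 0],
    [1, [-21.4, -109.9, 0], 0],
    [1, [-21.4, -109.9, -30], 0],
    [1, [-21.4, -109.9, -60], 0],
    [1, [-21.4, -109.9, -78], 0],
    [1, [-21.4, -109.9, -82], 0],
    [1, [-21.4, -109.9, -82], 0],
    [1, [-21.4, -109.9, -82], 0],
    [1, [-21.4, -109.9, -82], 0],
  ],
)

```text
t: 13.5
ee_pos: [440.0, -303.4, 106.5]
orientation: [0.619, 3.078, -0.002]
ft_force: [0.1, -0.1, -1.6]
width: 55.7
grasp_force: 30.0
```

Emit:
servo_tool(
  plan=[
    [1, [0, 0, 0], 0],
    [1, [0, 0, 0], 0],
    [1, [0, 0, 0], 0],
    [1, [0, 0, 0], 0],
    [1, [0, 0, 0], 0],
  ],
)

```text
t: 13.92
ee_pos: [438.8, -303.3, 105.4]
orientation: [0.621, 3.079, -0.0]
ft_force: [-0.2, 0.8, -1.7]
width: 55.1
grasp_force: 30.0
```

```bash
python3 pose.py
```

```text
[ 438.78 -303.27  105.27] tool y 67.19 [ 0.2  0.3 -2.2] 55.5
[ 438.74 -303.26  105.19] tool y 67.19 [ 0.7  0.3 -1.7] 55.3
[ 438.72 -303.22  105.12] tool y 67.19 [-0.2 -0.1 -1.8] 55.1
```

Emit:
servo_tool(
  plan=[
    [1, [0, 0, -1.5], 0],
    [1, [0, 0, -3], 0],
    [1, [0, 0, -3.6], 0],
    [1, [0, 0, -3.6], 0],
    [1, [0, 0, -3.6], 0],
    [1, [0, 0, -3.6], 0],
    [1, [0, 0, -3.6], 0],
    [1, [0, 0, -3.6], 0],
  ],
)

```text
t: 14.78
ee_pos: [438.8, -303.2, 101.6]
orientation: [0.621, 3.08, -0.0]
ft_force: [-0.6, -0.2, -1.6]
width: 55.3
grasp_force: 30.0
```

Emit:
servo_tool(
  plan=[
    [1, [0, 0, -0.5], 0],
    [1, [0, 0, -0.9], 0],
    [1, [0, 0, -0.9], 0],
    [1, [0, 0, -0.9], 0],
    [1, [0, 0, -0.9], 0],
    [1, [0, 0, -0.9], 0],
  ],
)

```text
t: 15.28
ee_pos: [438.9, -303.3, 101.2]
orientation: [0.621, 3.079, -0.0]
ft_force: [-1.9, 2.4, 5.8]
width: 55.3
grasp_force: 30.0
```

Emit:
servo_tool(
  plan=[
    [0.2, [0, 0, 0], 0],
    [0, [0, 0, 0], 0],
    [0, [0, 0, 0], 0],
    [0, [0, 0, 0], 0],
    [0, [0, 0, 0], 0],
    [0, [0, 0, 0], 0],
    [0, [0, 0, 30], 0],
    [0, [0, 0, 70], 0],
    [0, [0, 0, 110], 0],
    [0, [0, 0, 130], 0],
  ],
)

```text
t: 16.12
ee_pos: [440.2, -304.3, 235.0]
orientation: [0.62, 3.075, -0.003]
ft_force: [0.9, 0.1, -0.2]
width: 87.9
grasp_force: 0.0
```

Emit:
servo_tool(
  plan=[
    [0, [8, 40, 0], 0],
    [0, [15, 80, 0], 0],
    [0, [22, 110, 0], 0],
    [0, [22, 110, 0], 0],
    [0, [22, 110, 0], 0],
    [0, [22, 110, 0], 0],
    [0, [22, 110, 0], 0],
  ],
)

```text
t: 16.7
ee_pos: [460.7, -194.1, 230.6]
orientation: [0.622, 3.079, -0.0]
ft_force: [-1.1, -0.0, -0.0]
width: 87.8
grasp_force: 0.0
```

```bash
python3 look.py 438.1 -302.1 120 w7; python3 - <<'E'
import cv2;im=cv2.imread("pics/w7.png");cv2.imwrite("pics/w7c.png",cv2.resize(im[140:340,60:640],(800,276),interpolation=2))
E
```

```text
[ 460.73 -194.09  230.61] [ 460.63 -194.21  230.53] tool y deg 67.15 w 87.8 0.0 16.75
[203. 254.] [(array([ 438.2, -301.8]), array([41.9, 73.8]), np.float32(157.4), np.int32(3485)), (array([ 438.2, -301.8]), array([41.9, 73.8]), np.float32(157.4), np.int32(3480)), (array([ 438.2, -301.8]), array([41.9, 73.7]), np.float32(157.4), np.int32(3466))]
```

View pics/w7c.png

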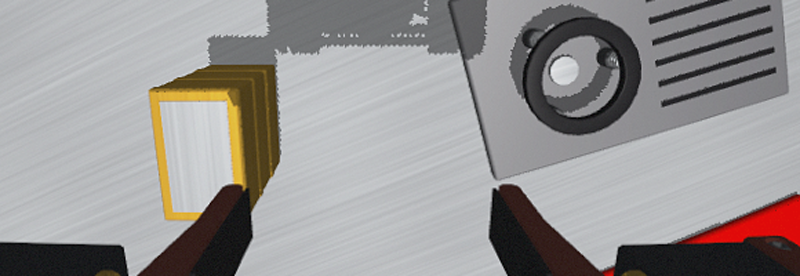

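The three tins are stacked and flush: lids at (438.3,-301.7), (438.1,-302.1) and (438.2,-301.8). Next I'll look at the empty ring, then the flask.

Emit:
servo_tool(
  plan=[
    [0, [15, 36, -10], 0],
    [0, [30, 72, -20], 0],
    [0, [45, 108, -30], 0],
    [0, [60, 144, -30], 0],
    [0, [60, 144, -30], 0],
    [0, [60, 144, -30], 0],
    [0, [60, 144, -30], 0],
    [0, [60, 144, -30], 0],
  ],
)

```text
t: 17.42
ee_pos: [520.4, -50.7, 200.6]
orientation: [-0.624, -3.079, 0.0]
ft_force: [-1.0, 0.2, 0.2]
width: 87.7
grasp_force: 0.0
```

```bash
python3 - <<'E'
from h import *
o=ctrl.get_obs(); im=ctrl.get_image("wrist"); top=ctrl.get_image("top"); sc=ctrl.get_image("scene")
cv2.imwrite("pics/w8.png",im);cv2.imwrite("pics/t8.png",top);cv2.imwrite("pics/s8.png",sc)
print(o['ee_pos'])
def ring(n,img,oo,thr):
    u=proj(n,(501,-42,60),oo)[0]; th=np.linspace(0,2*np.pi,72,endpoint=False)
    # radial edge search in world coordinates at the z=60 plane
    c0=np.array([501,-42.]); g=cv2.GaussianBlur(cv2.cvtColor(img,cv2.COLOR_BGR2GRAY),(3,3),0).astype(np.float32)
    pts=[]
    for t in th:
        rr=np.arange(36,54,.25); P=np.c_[c0[0]+rr*np.cos(t),c0[1]+rr*np.sin(t),np.full(len(rr),60.)]
        q=proj(n,P,oo).astype(np.float32); v=cv2.remap(g,q[:,:1],q[:,1:],1)[:,0]
        d=v[6:]-v[:-6]; k=d.argmax()
        if d[k]>thr: pts.append(P[k+3,:2])
    pts=np.array(pts)
    for _ in range(4):
        A=np.c_[2*pts,np.ones(len(pts))]; s=np.linalg.lstsq(A,(pts**2).sum(1),rcond=None)[0]
        r=np.sqrt(s[2]+s[0]**2+s[1]**2); e=abs(np.hypot(*(pts-s[:2]).T)-r); pts=pts[e<max(1,2*np.median(e))]
    print(n,u.round(),"centre",s[:2].round(2),"r",r.round(2),len(pts),e.mean().round(2))
ring("wrist",im,o,25); ring("top",top,None,15)
for c in((430,300),):
    for n in("top","scene"): print(n,proj(n,[(456,312,0),(456,312,158)]).round(1))
E
```

```text
[520.448694   -50.66375502 200.64825273]
wrist [328. 200.] centre [502.71 -40.55] r 43.6 68 0.14
top [329. 260.] centre [502.01 -42.74] r 43.7 7 0.4
top [[177.3 281.2]
 [160.4 280.9]]
scene [[423.  236.4]
 [429.  193. ]]
```

Emit:
servo_tool(
  plan=[
    [0, [-10, 36, 15], 0],
    [0, [-20, 72, 30], 0],
    [0, [-30, 110, 30], 0],
    [0, [-40, 150, 30], 0],
    [0, [-50, 190, 30], 0],
    [0, [-58, 230, 30], 0],
    [0, [-62, 262, 30], 0],
    [0, [-62, 262, 30], 0],
    [0, [-62, 262, 30], 0],
    [0, [-62, 262, 30], 0],
  ],
)

```text
t: 18.4
ee_pos: [458.8, 211.9, 230.6]
orientation: [-0.621, -3.08, 0.001]
ft_force: [-0.1, -0.2, -0.1]
width: 87.4
grasp_force: 0.0
```

```bash
python3 - <<'E'
from h import *
o=ctrl.get_obs(); im=ctrl.get_image("wrist"); cv2.imwrite("pics/w9.png",im)
print(o['ee_pos'],proj("wrist",[(457,312,0),(457,312,44),(457,312,158)],o).round())
E
```

```text
[458.80405953 211.901067   230.60983834] [[407. 171.]
 [416. 174.]
 [454. 190.]]
```

View pics/w9.png

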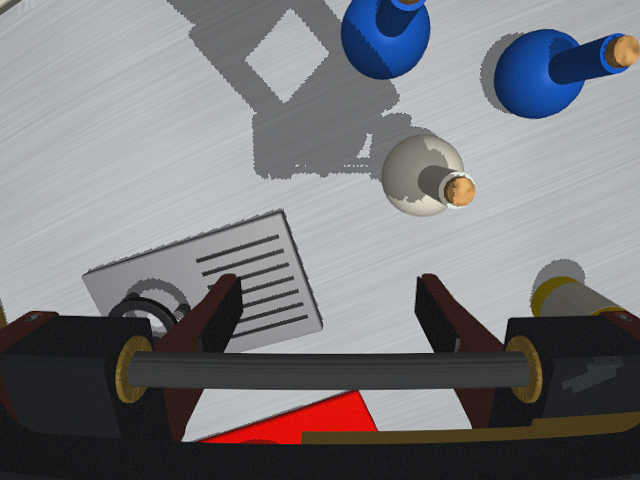

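The white flask's cork disc is at about (461,190) and its belly centre at about (423,176). The blue decoys are at (385,35) and (540,75).

```bash
python3 - <<'E'
from h import *
class O(dict):pass
o=ctrl.get_obs(); im=cv2.imread("pics/w9.png"); hsv=cv2.cvtColor(im,cv2.COLOR_BGR2HSV)
m=((hsv[...,0]>8)&(hsv[...,0]<22)&(hsv[...,1]>90)&(hsv[...,2]>150)).astype(np.uint8); m[:150]=0;m[215:]=0;m[:,:430]=0;m[:,490:]=0
p=np.argwhere(m)[:,::-1]; e=cv2.minEnclosingCircle(p.astype(np.float32)); print("cork",p.mean(0),e,len(p))
print(toworld("wrist",[p.mean(0),e[0]],158,o).round(1))
# belly silhouette circle, world rays: tangent to sphere r42 at z=44 -> solve xy
c,Rm,t=extr("wrist",o); C=-Rm.T@t
pts=np.array([(382,175),(388,155),(400,141),(424,134),(385,195),(398,209),(425,216),(445,208),(463,160),(452,144)],float)
d=np.c_[undist(c,pts),np.ones(len(pts))]@Rm; d/=np.linalg.norm(d,axis=1)[:,None]
from scipy.optimize import least_squares
f=lambda s:np.linalg.norm(np.cross(np.array([s[0],s[1],44])-C,d),axis=1)-42
s=least_squares(f,[457,312],loss='soft_l1');print("belly",s.x.round(1),f(s.x).round(1))
print(o['ee_pos'])
E
```

```text
cork [462.95643564 191.67920792] ((461.640625, 192.21875), 14.610310554504395) 505
[[460.8 317.1 158. ]
 [460.8 316.1 158. ]]
belly [460.7 317. ] [-0.7 -0.7  0.3 -0.3  0.9  0.2 -0.1 -1.3  0.3  0.1]
[458.93272719 211.48819396 230.62158514]
```

Emit:
servo_tool(
  plan=[
    [0, [0.5, 40, 0], 0],
    [0, [1, 80, 0], 0],
    [0, [1.3, 104.2, 0], 0],
    [0, [1.3, 104.2, 0], 0],
    [0, [1.3, 104.2, 0], 0],
    [0, [1.3, 104.2, 0], 0],
    [0, [1.3, 104.2, 0], 0],
  ],
)

```text
t: 19.03
ee_pos: [460.3, 315.1, 230.5]
orientation: [-0.624, -3.079, 0.001]
ft_force: [0.6, 0.4, 0.5]
width: 87.3
grasp_force: 0.0
```

Emit:
servo_tool(
  plan=[
    [0, [0, 0, -35], 0],
    [0, [0, 0, -70], 0],
    [0, [0, 0, -95], 0],
    [0, [0, 0, -114], 0],
    [0, [0, 0, -114], 0],
    [0, [0, 0, -114], 0],
    [0, [0, 0, -114], 0],
    [0, [0, 0, -114], 0],
    [0, [0, 0, -114], 0],
    [0, [0, 0, -114], 0],
  ],
)

```text
t: 19.87
ee_pos: [460.7, 317.3, 117.9]
orientation: [0.621, 3.078, 0.002]
ft_force: [0.2, 0.1, -0.6]
width: 87.9
grasp_force: 0.0
```

```bash
python3 pose.py
```

```text
[460.41 317.24 117.42] tool y 67.2 [ 0.  -0.2 -0.5] 87.8
[460.28 317.17 117.2 ] tool y 67.2 [-0.1  0.   0.1] 87.6
[460.16 317.1  117.02] tool y 67.2 [ 0.3 -0.8 -0.3] 87.9
```

Emit:
servo_tool(
  plan=[
    [0, [0, -1.3, 0], 0],
    [0, [0, -1.3, 0], 0],
    [0, [0, -1.3, 0], 0],
    [0.3, [0, -1.3, 0], 0],
    [0.5, [0, -1.3, 0], 0],
    [0.6, [0, -1.3, 0], 0],
    [0.6, [0, -1.3, 0], 0],
    [1, [0, -1.3, 0], 0],
    [1, [0, -1.3, 0], 0],
    [1, [0, -1.3, 0], 0],
  ],
)

```text
t: 20.9
ee_pos: [460.0, 315.7, 116.6]
orientation: [-0.621, -3.08, 0.0]
ft_force: [-0.1, -0.3, -0.4]
width: 44.4
grasp_force: 0.0
```

Emit:
servo_tool(
  plan=[
    [1, [0, 0, 0], 0],
    [1, [0, 0, 0], 0],
    [1, [0, 0, 0], 0],
    [1, [0, 0, 0], 0],
    [1, [0, 0, 0], 0],
  ],
)

```text
t: 21.32
ee_pos: [460.0, 315.7, 116.6]
orientation: [-0.621, -3.08, 0.0]
ft_force: [-0.2, -0.1, -0.5]
width: 27.3
grasp_force: 30.0
```

```bash
python3 pose.py
```

```text
[460.08 315.67 116.67] tool y 67.2 [ 0.5 -0.   0.6] 26.8
[460.06 315.63 116.64] tool y 67.19 [-0.1  0.2  0.5] 27.1
[460.06 315.63 116.63] tool y 67.2 [ 0.7 -0.3  0.4] 26.8
```

Emit:
servo_tool(
  plan=[
    [1, [0, 0, 20], 0],
    [1, [0, 0, 50], 0],
    [1, [0, 0, 80], 0],
    [1, [2, -15, 95], 0],
    [1, [5, -45, 95], 0],
    [1, [9, -80, 95], 0],
    [1, [13, -115, 95], 0],
    [1, [17, -150, 95], 0],
    [1, [21, -185, 95], 0],
    [1, [25, -220, 95], 0],
  ],
)

```text
t: 22.35
ee_pos: [484.3, 94.0, 211.2]
orientation: [-0.62, -3.079, 0.001]
ft_force: [0.5, -0.9, -4.7]
width: 27.5
grasp_force: 30.0
```

Emit:
servo_tool(
  plan=[
    [1, [4, -35, 0], 0],
    [1, [8, -70, 0], 0],
    [1, [12, -100, 0], 0],
    [1, [15, -125, 0], 0],
    [1, [17.2, -137.3, 0], 0],
    [1, [17.2, -137.3, 0], 0],
    [1, [17.2, -137.3, 0], 0],
    [1, [17.2, -137.3, 0], 0],
    [1, [17.2, -137.3, 0], 0],
    [1, [17.2, -137.3, 0], 0],
  ],
)

```text
t: 23.18
ee_pos: [502.1, -40.5, 211.6]
orientation: [-0.619, -3.08, -0.0]
ft_force: [-0.3, 0.4, -4.7]
width: 27.1
grasp_force: 30.0
```

```bash
python3 pose.py
```

```text
[502.21 -40.78 211.65] tool y 67.27 [-0.3  0.6 -2.5] 27.3
[502.25 -40.94 211.68] tool y 67.26 [ 1.2  0.2 -3.9] 27.4
[502.27 -41.09 211.67] tool y 67.24 [-0.2 -0.  -3.6] 27.3
```

Emit:
servo_tool(
  plan=[
    [1, [0, 0, -12], 0],
    [1, [0, 0, -24], 0],
    [1, [0, 0, -34], 0],
    [1, [0, 0, -42], 0],
    [1, [0, 0, -46], 0],
    [1, [0, 0, -46], 0],
    [1, [0, 0, -46], 0],
    [1, [0, 0, -46], 0],
    [1, [0, 0, -46], 0],
    [1, [0, 0, -46], 0],
  ],
)

```text
t: 24.22
ee_pos: [502.6, -41.7, 166.1]
orientation: [0.621, 3.079, 0.0]
ft_force: [0.0, 0.8, -3.5]
width: 27.1
grasp_force: 30.0
```

```bash
python3 pose.py
```

```text
[502.48 -41.66 165.98] tool y 67.19 [ 0.5 -0.4 -4.8] 27.4
[502.42 -41.63 165.91] tool y 67.19 [ 0.1  1.1 -3.9] 26.9
[502.39 -41.64 165.86] tool y 67.19 [-1.1 -0.7 -3.7] 27.5
```

Emit:
servo_tool(
  plan=[
    [1, [0, 0, -1], 0],
    [1, [0, 0, -2], 0],
    [1, [0, 0, -3], 0],
    [1, [0, 0, -4], 0],
    [1, [0, 0, -5], 0],
    [1, [0, 0, -6], 0],
    [1, [0, 0, -7], 0],
    [1, [0, 0, -8], 0],
    [1, [0, 0, -8], 0],
    [1, [0, 0, -8], 0],
  ],
)

```text
t: 25.25
ee_pos: [502.8, -41.7, 158.0]
orientation: [0.621, 3.079, 0.0]
ft_force: [0.8, -0.3, 3.7]
width: 27.2
grasp_force: 30.0
```

Emit:
servo_tool(
  plan=[
    [1, [0, 0, -2], 0],
    [1, [0, 0, -4], 0],
    [1, [0, 0, -6], 0],
    [1, [0, 0, -8], 0],
    [1, [0, 0, -10], 0],
    [1, [0, 0, -11.5], 0],
    [1, [0, 0, -13], 0],
    [1, [0, 0, -13], 0],
    [1, [0, 0, -13], 0],
    [1, [0, 0, -13], 0],
  ],
)

```text
t: 26.08
ee_pos: [503.1, -41.7, 145.2]
orientation: [0.621, 3.078, 0.0]
ft_force: [0.9, -1.0, 8.8]
width: 27.1
grasp_force: 30.0
```

Emit:
servo_tool(
  plan=[
    [1, [0, 0, -0.7], 0],
    [1, [0, 0, -1.4], 0],
    [1, [0, 0, -2.1], 0],
    [1, [0, 0, -2.8], 0],
    [1, [0, 0, -2.8], 0],
    [1, [0, 0, -2.8], 0],
    [1, [0, 0, -2.8], 0],
  ],
)

```text
t: 26.67
ee_pos: [503.2, -41.8, 142.6]
orientation: [0.621, 3.078, 0.0]
ft_force: [-0.6, -0.5, 10.0]
width: 27.5
grasp_force: 30.0
```

Almost at the stop. I'll press in small steps until the force jumps.

Emit:
servo_tool(
  plan=[
    [1, [0, 0, -0.5], 0],
    [1, [0, 0, -1], 0],
    [1, [0, 0, -1], 0],
    [1, [0, 0, -1], 0],
    [1, [0, 0, -1], 0],
    [1, [0, 0, -1], 0],
  ],
)

```text
t: 27.17
ee_pos: [503.6, -41.8, 142.1]
orientation: [0.621, 3.077, 0.0]
ft_force: [-1.0, -0.2, 14.5]
width: 27.3
grasp_force: 30.0
```

Emit:
servo_tool(
  plan=[
    [1, [0, 0, -0.4], 0],
    [1, [0, 0, -0.4], 0],
    [1, [0, 0, -0.4], 0],
    [1, [0, 0, -0.4], 0],
    [1, [0, 0, -0.4], 0],
  ],
)

```text
t: 27.58
ee_pos: [503.8, -41.9, 142.0]
orientation: [0.62, 3.076, 0.0]
ft_force: [-0.2, 0.1, 17.5]
width: 27.7
grasp_force: 30.0
```

```bash
python3 pose.py; python3 - <<'E'
from h import *
w=ctrl.get_image("wrist");s=ctrl.get_image("scene");t=ctrl.get_image("top")
s=cv2.resize(s[170:290,180:500],(800,300),interpolation=2)
a=cv2.resize(w[100:420,150:500],(400,300));b=cv2.resize(t[200:320,220:380],(400,300),interpolation=2)
cv2.imwrite("pics/fin.png",np.vstack([s,np.hstack([a,b])]))
E
```

```text
[503.86 -41.85 142.07] tool y 67.2 [-0.8 -0.3 16.7] 27.2
[503.82 -41.86 142.05] tool y 67.2 [-1.1 -0.  16.8] 27.4
[503.82 -41.9  142.05] tool y 67.2 [-1.4  0.2 16.9] 27.1
```

View pics/fin.png

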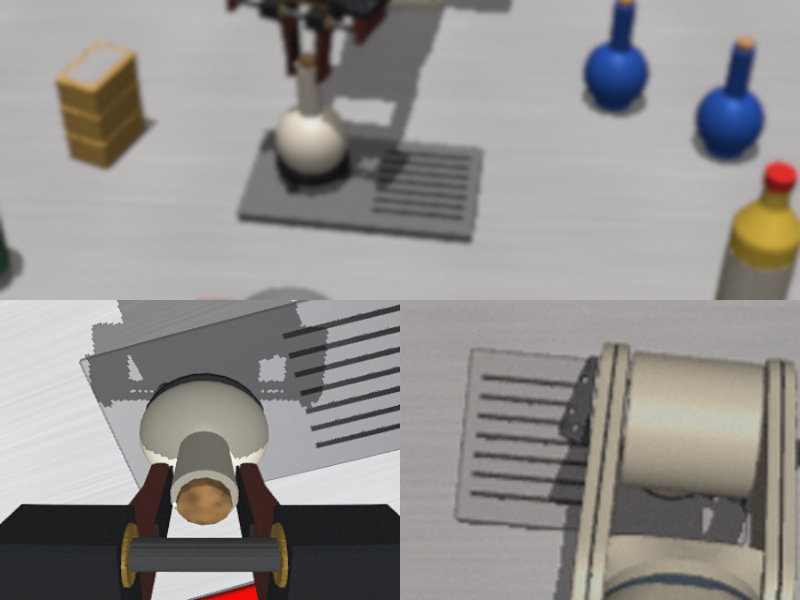

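The flask is upright in the fully pressed ring. The force is a steady 17 N with no further travel, and the column of three is square. I'm handing in.

```bash
python3 -c "
from workcell import ctrl
print(ctrl.close_job())"
```

```text
the job is handed in; nothing more can be done
None
```

The job is handed in: both tins are stacked on the third, their lids aligned to within about 0.5 mm, and the white flask stands upright in the ring, held pressed down against its stop at about 17 N.

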